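# Pin the lid back on the ion-source box

## Task

The lid of the orange ion-source box is back in its place and latched at its free edge, but its hinge has no pin. Take the long steel pin with the orange knob out of the grey rack (not the blue or black one) and slide it down through the hinge knuckles until its collar sits on the mouth of the top knuckle, then let go; the lid must stay where it is.

Things in the scene. Friction and masses are not known exactly. Their poses are not given: they have to be found in the camera images.
- hinge_pin: The right pin, about 0.1 kg: steel shank 10 mm in diameter, 90 mm long; above it a collar 36 mm wide, 4 mm thick; above that an orange cylindrical knob, 24 mm wide, 45 mm tall (94 to 139 mm above the foot), to grip by. Origin: centre of the shank's foot; z runs up to the knob. Starts upright and loose in one of the three rack holes; lifts straight out.
- hinge_mouth (a point): Centre of the rim of the top hinge knuckle, 124 mm above the table, on the upright hinge axis; z up. A steel funnel, 30 mm wide inside at the rim, 16 mm from 16 mm down. Three knuckles (box, lid, box; bores 16, 18, 16 mm) reach 96 mm down. Beside a front corner of the fixed orange box (160 x 180 x 112 mm); nothing by it is taller. Home: collar on the rim, pin's foot 90 mm below it.
- lid: White upright plate 170 mm wide, 94 tall, 8 thick with a dark panel, in a sill on the front of the orange box, latched at its free end; 0.4 kg, 1 to 3 mm of play. Origin: centre of its steel knuckle, the middle one of three, on the hinge axis 48 mm below the mouth; the plate lies 27 to 197 mm from it towards +y of the lid. Already in place.
- pin_rack: Fixed grey block 70 x 250 x 40 mm (x, y, z); three square holes 13 mm wide, 32 mm deep in a row along its y, at y = -85, 0, 85 mm. Each holds an upright pin, in any order: the orange-knobbed one, a shorter one with a blue ball, a shorter one with a black cross bar. Origin: centre of its underside, on the table.
Not all that is in view belongs to the job. What is shaped like the hinge_pin but green or pink is not meant.

How it is judged:
By the outcome, as a careful person would: the job done as asked, in the order asked, and still so for the second after the job is handed in, with the robot touching nothing.
It also fails if it takes over 40 s, if anything falls off the work surface, if the arm or the gripper's body presses on something with over 40 N, if the wrist force passes 120 N, or if a joint passes its speed limit or range.

## Robot

A 6-joint arm with a two-finger parallel gripper is mounted at the origin on the work surface. World frame = base frame: x ahead of the robot, y to its left, z up, the work surface at z = 0. Lengths are in mm, angles in rad, forces in N, time in s.
With the tool pointing down it reaches from about 350 to 875 mm from the base axis. Payload 4.2 kg.
Tool frame: the origin (TCP) lies midway between the tips of the shut fingers; the grasp point (between the pads) lies 19 mm behind it (arm.grip_point_offset is the z of the grasp point in the tool frame, in mm); z points along the fingers, x is the direction in which the jaws open and shut, and the axes are right-handed (so a half turn about z gives the same grasp; the last joint's range is limited). The gripper opens to 85 mm and grips with 20 to 120 N. Pads are 22 mm wide; open, the fingers measure 114 mm over their backs; the gripper's body (76 mm by 85 mm) begins 54 mm behind the grasp point. The pads swing forward as they close: fully open they stand 13 mm farther back than shut.
Start: joints at [1.532, 0.385, 0.008, 0, -1.194, -0.259], TCP at [183.354, 597.479, 231.312] pointing down, gripper open.
Joint ranges: [-3.14, 3.14], [-1.21, 2.06], [-1.07, 1.41], [-3.16, 2.05], [-2.99, -0.16], [-3.1, 3.1]. Speed limits (rad/s): [2.79, 2.79, 3.14, 3.14, 3.14, 3.14].

## Interface

Orientations are given as a unit quaternion [x, y, z, w].
In Python, from bench import arm gives the robot as it stands.
- The arm moves only by the shell command python3 -m jog 'ROWS'. ROWS is JSON, a list of rows, each an object of numbers: "hand": the finger opening in mm, from 0 to 85.4; "dx", "dy", "dz": the shift along the tool's x, y, z in mm; "rx", "ry", "rz": the turn, a rotation vector about the tool's x, y, z in rad. A call has 1 to 5 rows; each row shifts and turns the commanded pose from where the row before left it, along the tool's axes as they then stand; what a row does not reach is not made up. A row lasts 1/12 s, in which the tool goes at most 41.7 mm and 7.16 degrees, less where a joint would pass 70% of its speed; a pose out of reach is approached as far as the arm can. A call with a gripper value outside its range is refused whole. The fingers move at their own pace and stop on an object; the grip force is fixed at half the most. Time passes only in rows, so rows that do not move let the fingers close. It gives the time, the measured TCP pose, the force and the opening at its end, in the units of the state.
- arm.read_state(): the state, without advancing time (a new reading comes with each control period).
- arm.get_image(name): name is "side" or "top" or "wrist"; returns a dict with "img" (400x640x3 uint8, red, green, blue), "depth" (400x640 float32, mm along the optical axis (not along the pixel's ray), 0 where there is no reading), "intrinsics" (3x3 intrinsics, pixels), "R" (3x3) and "t" (3): a world point X has camera coordinates R X + t; the wrist camera has in their place "T_tool_cam" (4x4, takes a point from camera to tool coordinates, whose origin is the TCP and whose axes are the tool frame's). Camera axes: x right, y down, z forward; pixel columns grow to the right and rows downward; lengths in mm; the calibration is good to about 2 mm. A picture is of the moment at which its call begins: read the wrist's pose just before it.
- arm.job_done(): hands the job in, once; it reports no verdict.
The state is a dict: "clock": time; "joints": joint angles; "joint_vel": joint speeds; "joint_efforts": joint torques, N m; "position": TCP position; "ee_rot": TCP orientation; "contact_force": force on the tool from outside, world axes, zero at the start; "wrist_torque": the same for the moment, N m; "gripper_width": finger opening in mm.
Only numpy, scipy, OpenCV 4.12 (cv2) and the standard library are available. Lean on these libraries where they do the work, as an engineer would, in place of code of your own. Each camera call takes 0.05 s, during which the arm holds its last target.

## Working session

There is one attempt and no reset: what is moved stays moved. The work goes in short steps, Python scripts to look and compute and a shell command to move; the robot and the scene stay as the last step left them, time stands still between calls to the robot, and variables do not carry over. Pictures are saved under pics/ and viewed, and the job is handed in when it is done.

```bash
mkdir -p pics; ls
cat > h.py <<'E'
import numpy as np, cv2
from bench import arm
from scipy.spatial.transform import Rotation as Ro
def snap(n,f):
    s=arm.read_state(); d=arm.get_image(n)
    cv2.imwrite('pics/'+f,cv2.cvtColor(d['img'],cv2.COLOR_RGB2BGR))
    K=np.array(d['intrinsics'])
    if n=='wrist':
        T=np.eye(4);T[:3,:3]=Ro.from_quat(s['ee_rot']).as_matrix();T[:3,3]=s['position']
        M=T@np.array(d['T_tool_cam']); 
        Rc=M[:3,:3]; c=M[:3,3]
    else:
        Rc=np.array(d['R']).T; c=-Rc@np.array(d['t'])
    return d,K,Rc,c
def ray(K,Rc,c,u,v,z):
    r=Rc@np.linalg.inv(K)@np.array([u,v,1.]); return c+r*(z-c[2])/r[2]
def pt(d,K,Rc,c,u,v):
    Z=d['depth'][int(v),int(u)]; return c+Rc@(np.linalg.inv(K)@np.array([u,v,1.])*Z)
E
python3 - <<'E'
from h import *
for n in ['side','top','wrist']:
    d,K,Rc,c=snap(n,n+'1.png'); print(n,c.round(),Rc.round(2).tolist(),K[0,0])
s=arm.read_state();print(s, Ro.from_quat(s['ee_rot']).as_matrix().round(3))
E
```

```text
pics
side [433. 723. 915.] [[-0.99, -0.07, 0.08], [-0.11, 0.71, -0.7], [-0.01, -0.7, -0.71]] 508.2321620683353
top [407. -86. 871.] [[0.01, -0.99, 0.16], [-1.0, -0.01, 0.0], [0.0, -0.16, -0.99]] 403.9944623929058
wrist [247. 578. 373.] [[-0.29, -0.92, -0.26], [-0.96, 0.28, 0.08], [0.0, 0.27, -0.96]] 302.61006705404384
{'clock': 0.15, 'joints': array([ 1.53159579e+00,  3.85375214e-01,  6.99557158e-03, -3.36362173e-04,
       -1.19403983e+00, -2.58610047e-01]), 'joint_vel': array([-0.00067951, -0.00137972,  0.00422696,  0.00348366,  0.00043217,
       -0.00031321]), 'joint_efforts': array([-4.34303211e-04, -3.92679834e+01,  1.88580483e+01,  4.18862611e+00,
       -3.41091290e-03, -7.15033153e-07]), 'position': array([183.24781907, 597.08759913, 230.49991577]), 'ee_rot': array([-5.94328656e-01,  8.04221839e-01, -5.35470070e-04, -6.29572461e-04]), 'contact_force': array([-0.01304315, -0.83906547, -0.23334632]), 'wrist_torque': array([-0.05611197,  0.01365333,  0.00800933]), 'gripper_width': 85.01104315958186} [[-0.294 -0.956 -0.   ]
 [-0.956  0.294 -0.002]
 [ 0.002 -0.    -1.   ]]
```

View pics/top1.png

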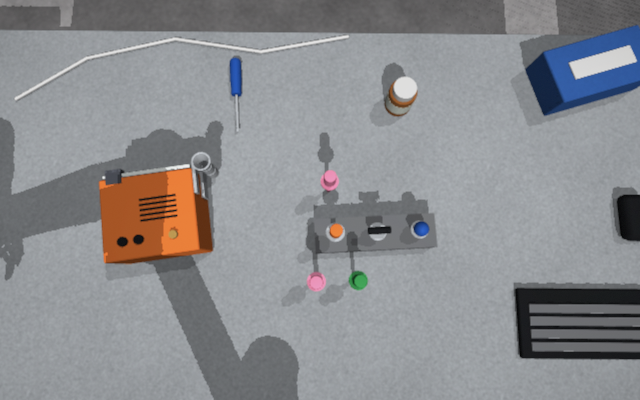

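View pics/side1.png

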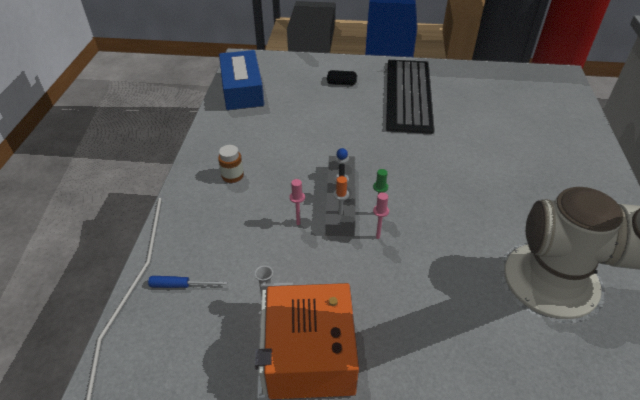

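View pics/wrist1.png

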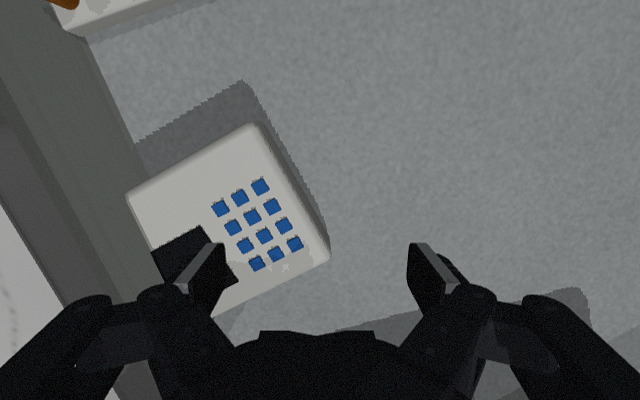

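Top view: orange knob at (336,231) in the rack, pink decoys at (330,180) and (317,282), green at (359,281), and the hinge mouth at about (201,161). The side view shows the same.

Run:
```python
from h import *
for n in ['top','side']:
    d,K,Rc,c=snap(n,n+'2.png'); im=d['img'].astype(int); R,G,B=im[...,0],im[...,1],im[...,2]
    hsv=cv2.cvtColor(d['img'],cv2.COLOR_RGB2HSV)
    for nm,m in dict(orange=(hsv[...,0]<14)&(hsv[...,1]>150)&(hsv[...,2]>90),pink=(hsv[...,0]>160)&(hsv[...,1]>80)&(hsv[...,2]>120),green=(abs(hsv[...,0].astype(int)-70)<20)&(hsv[...,1]>120),blue=(abs(hsv[...,0].astype(int)-112)<10)&(hsv[...,1]>120)).items():
        k,l,st,ce=cv2.connectedComponentsWithStats(m.astype(np.uint8))
        for i in range(1,k):
            if st[i,4]<60: continue
            zs=d['depth'][l==i]; 
            v,u=np.where(l==i); ok=zs>0
            P=(c[:,None]+Rc@(np.linalg.inv(K)@np.vstack([u,v,np.ones_like(u)])*zs)).T[ok]
            zt=np.percentile(P[:,2],95); tp=P[P[:,2]>zt-6]
            print(n,nm,st[i].tolist(),'top z',zt.round(1),'top xy',((tp.max(0)+tp.min(0))/2).round(1),tp.mean(0).round(1),np.ptp(tp,axis=0).round(1))
    # hinge region
    u0,v0=(201,161) if n=='top' else (264,273)
    im2=d['img'][v0-30:v0+30,u0-40:u0+40]; cv2.imwrite(f'pics/h_{n}.png',cv2.resize(im2[...,::-1],None,fx=10,fy=10,interpolation=0))
    vv,uu=np.mgrid[v0-25:v0+25,u0-25:u0+25]; zs=d['depth'][v0-25:v0+25,u0-25:u0+25].ravel()
    P=(c[:,None]+Rc@(np.linalg.inv(K)@np.vstack([uu.ravel(),vv.ravel(),np.ones(2500)])*zs)).T
    q=P[(P[:,2]>118)&(P[:,2]<132)]; print(n,'rim',len(q),q.min(0).round(1),q.max(0).round(1),((q.min(0)+q.max(0))/2).round(1))
    (a,b),r=cv2.minEnclosingCircle(q[:,:2].astype(np.float32)); print('circ',a,b,r)
```

```text
top orange [389, 84, 27, 23, 117] top z 71.6 top xy [ 769.3 -260.5   69.1] [ 758.9 -253.7   69.2] [46.3 52.5  6.4]
top orange [99, 168, 113, 95, 8026] top z 114.5 top xy [505.4 235.6 114.9] [502.6 234.6 112.3] [181.7 200.2  12.8]
top orange [330, 224, 13, 14, 135] top z 148.8 top xy [ 474.9 -118.2  146.8] [ 474.6 -118.   147.1] [21.8 21.5  7.5]
top pink [321, 171, 17, 20, 266] top z 140.7 top xy [ 575.1 -107.2  139.5] [ 575.  -107.2  139.1] [21.  22.2  7.1]
top pink [307, 272, 18, 19, 261] top z 140.8 top xy [381.6 -83.1 138.9] [382.  -83.5 139.1] [22.9 21.5  7.2]
top green [349, 272, 18, 18, 255] top z 140.7 top xy [ 385.  -161.8  138.8] [ 384.9 -162.1  139. ] [21.  21.4  6.5]
top blue [526, 25, 114, 90, 5417] top z 82.1 top xy [ 837.  -663.8   80.8] [ 834.4 -661.9   80.1] [174.6 208.4   9.3]
top blue [230, 58, 11, 38, 382] top z 27.3 top xy [830.6 103.7  25.5] [830.7 102.9  24.5] [85.9 23.5  8.5]
top blue [414, 222, 15, 14, 166] top z 95.5 top xy [ 485.7 -287.5   93.3] [ 485.2 -287.8   92.5] [23.5 23.2  7.5]
top rim 159 [588.7 120.6 118. ] [624.1 155.9 127.2] [606.4 138.2 122.6]
ci
[... 529 characters left out ...]
74, 169, 13, 22, 162] top z 140.3 top xy [ 384.5 -159.   138.5] [ 384.6 -158.9  138.4] [18.4 22.9  6.5]
side blue [366, 0, 51, 57, 2657] top z -67.0 top xy [  350.3 -1443.4   -67.5] [  348.8 -1434.6   -69.6] [205.6 287.7  11. ]
side blue [219, 50, 45, 60, 1782] top z 81.3 top xy [ 839.1 -676.6   79.5] [ 835.7 -665.7   78.8] [171.7 237.7   8.4]
side blue [337, 148, 10, 11, 85] top z 94.9 top xy [ 484.2 -285.5   92.7] [ 484.8 -284.4   91.9] [20.4 17.5  7.7]
side blue [148, 276, 41, 12, 423] top z 26.4 top xy [830.9 107.8  25.1] [830.8 106.7  23.6] [84.5 25.4  9.3]
side rim 129 [587.8 119.3 118.2] [622.7 157.6 126.2] [605.2 138.5 122.2]
circ 606.0419311523438 138.587158203125 19.266801834106445
```

```bash
ls pics
```

```text
h_side.png
h_top.png
side1.png
side2.png
top1.png
top2.png
wrist1.png
```

Pin top is at (474.8, -118) and the mouth is at (606, 138.5). I'll turn the jaws to lie along world x and then travel over.

```bash
python3 -m jog '[{"rz":0.12},{"rz":0.12},{"rz":0.12},{"rz":0.12},{"rz":0.12}]'; python3 -m jog '[{"rz":0.12},{"rz":0.12},{"rz":0.12},{"rz":0.12},{"rz":0.12}]'; python3 -m jog '[{"rz":0.072},{}]'
python3 - <<'E'
from h import *
s=arm.read_state(); print(s['clock'],s['joints'].round(3));print(Ro.from_quat(s['ee_rot']).as_matrix().round(4)); print(Ro.from_quat(s['ee_rot']).as_matrix().T@(np.array([474.8,-118,230])-s['position']))
E
```

```text
0.25 [ 1.532  0.385  0.007 -0.    -1.194 -0.259]
[[-2.934e-01 -9.560e-01 -2.000e-04]
 [-9.560e-01  2.934e-01 -1.000e-03]
 [ 1.000e-03 -1.000e-04 -1.000e+00]]
[ 598.22141087 -488.57957446    1.44225652]$[0]: bad value
$[0]: bad value
$[0]: bad value
```

```bash
python3 -m jog '[{"hand":85,"dx":0,"dy":0,"dz":0,"rx":0,"ry":0,"rz":0.12},{"hand":85,"dx":0,"dy":0,"dz":0,"rx":0,"ry":0,"rz":0.12},{"hand":85,"dx":0,"dy":0,"dz":0,"rx":0,"ry":0,"rz":0.12},{"hand":85,"dx":0,"dy":0,"dz":0,"rx":0,"ry":0,"rz":0.12},{"hand":85,"dx":0,"dy":0,"dz":0,"rx":0,"ry":0,"rz":0.12}]'; python3 -m jog '[{"hand":85,"rz":0.12}]'
```

```text
clock: 0.67
position: [183.3, 597.4, 231.1]
ee_rot: [-0.327, 0.945, -0.0, -0.0]
contact_force: [-0.9, 0.6, -0.1]
gripper_width: 85.5$[0]: bad value
```

All keys are required in each row.

```bash
python3 -m jog '[{"hand":85,"dx":0,"dy":0,"dz":0,"rx":0,"ry":0,"rz":0.12},{"hand":85,"dx":0,"dy":0,"dz":0,"rx":0,"ry":0,"rz":0.12},{"hand":85,"dx":0,"dy":0,"dz":0,"rx":0,"ry":0,"rz":0.12},{"hand":85,"dx":0,"dy":0,"dz":0,"rx":0,"ry":0,"rz":0.12},{"hand":85,"dx":0,"dy":0,"dz":0,"rx":0,"ry":0,"rz":0.12}]'; python3 -m jog '[{"hand":85,"dx":0,"dy":0,"dz":0,"rx":0,"ry":0,"rz":0.072},{"hand":85,"dx":0,"dy":0,"dz":0,"rx":0,"ry":0,"rz":0}]'
python3 - <<'E'
from h import *
s=arm.read_state(); print(s['clock'],s['joints'].round(3));print(Ro.from_quat(s['ee_rot']).as_matrix().round(4)); print(Ro.from_quat(s['ee_rot']).as_matrix().T@(np.array([474.8,-118,230])-s['position']))
E
```

```text
clock: 1.08
position: [183.3, 597.4, 231.1]
ee_rot: [-0.033, 0.999, -0.0, -0.0]
contact_force: [0.1, 0.4, -1.0]
gripper_width: 84.8
clock: 1.25
position: [183.3, 597.4, 231.1]
ee_rot: [0.0, 1.0, -0.0, -0.0]
contact_force: [-0.4, -0.3, 1.6]
gripper_width: 85.2
1.25 [ 1.532  0.385  0.008 -0.    -1.194 -1.532]
[[-1.e+00  2.e-04 -1.e-04]
 [ 2.e-04  1.e+00 -4.e-04]
 [ 1.e-04 -4.e-04 -1.e+00]]
[-291.6139916  -715.33667085    1.36295596]
```

```bash
python3 -m jog '[{"hand":85,"dx":-14.5,"dy":-35.7,"dz":0,"rx":0,"ry":0,"rz":0},{"hand":85,"dx":-14.5,"dy":-35.7,"dz":0,"rx":0,"ry":0,"rz":0},{"hand":85,"dx":-14.5,"dy":-35.7,"dz":0,"rx":0,"ry":0,"rz":0},{"hand":85,"dx":-14.5,"dy":-35.7,"dz":0,"rx":0,"ry":0,"rz":0},{"hand":85,"dx":-14.5,"dy":-35.7,"dz":0,"rx":0,"ry":0,"rz":0}]'; python3 -m jog '[{"hand":85,"dx":-14.5,"dy":-35.7,"dz":0,"rx":0,"ry":0,"rz":0},{"hand":85,"dx":-14.5,"dy":-35.7,"dz":0,"rx":0,"ry":0,"rz":0},{"hand":85,"dx":-14.5,"dy":-35.7,"dz":0,"rx":0,"ry":0,"rz":0},{"hand":85,"dx":-14.5,"dy":-35.7,"dz":0,"rx":0,"ry":0,"rz":0},{"hand":85,"dx":-14.5,"dy":-35.7,"dz":0,"rx":0,"ry":0,"rz":0}]'
```

```text
clock: 1.67
position: [256.4, 417.3, 231.2]
ee_rot: [-0.002, 1.0, -0.0, 0.0]
contact_force: [0.8, -0.1, 0.7]
gripper_width: 85.2
clock: 2.08
position: [328.9, 238.8, 231.6]
ee_rot: [-0.002, 1.0, 0.0, 0.0]
contact_force: [1.7, 0.3, 0.2]
gripper_width: 84.9
```

```bash
python3 -m jog '[{"hand":85,"dx":-14.5,"dy":-35.7,"dz":0,"rx":0,"ry":0,"rz":0},{"hand":85,"dx":-14.5,"dy":-35.7,"dz":0,"rx":0,"ry":0,"rz":0},{"hand":85,"dx":-14.5,"dy":-35.7,"dz":0,"rx":0,"ry":0,"rz":0},{"hand":85,"dx":-14.5,"dy":-35.7,"dz":0,"rx":0,"ry":0,"rz":0},{"hand":85,"dx":-14.5,"dy":-35.7,"dz":0,"rx":0,"ry":0,"rz":0}]'; python3 -m jog '[{"hand":85,"dx":-14.5,"dy":-35.7,"dz":0,"rx":0,"ry":0,"rz":0},{"hand":85,"dx":-14.5,"dy":-35.7,"dz":0,"rx":0,"ry":0,"rz":0},{"hand":85,"dx":-14.5,"dy":-35.7,"dz":0,"rx":0,"ry":0,"rz":0},{"hand":85,"dx":-14.5,"dy":-35.7,"dz":0,"rx":0,"ry":0,"rz":0},{"hand":85,"dx":0,"dy":0,"dz":0,"rx":0,"ry":0,"rz":0}]'
python3 - <<'E'
from h import *
d,K,Rc,c=snap('wrist','w3.png')
s=arm.read_state(); print(s['clock'],s['joints'].round(3));print(Ro.from_quat(s['ee_rot']).as_matrix().round(4)); print(Ro.from_quat(s['ee_rot']).as_matrix().T@(np.array([474.8,-118,230])-s['position']))
E
```

```text
clock: 2.5
position: [401.6, 60.4, 231.8]
ee_rot: [-0.002, 1.0, 0.0, 0.001]
contact_force: [1.0, 1.5, 0.2]
gripper_width: 85.0
clock: 2.92
position: [461.1, -85.4, 231.1]
ee_rot: [0.002, 1.0, -0.001, 0.0]
contact_force: [1.1, 0.9, -0.4]
gripper_width: 85.0
2.9667 [ 0.17   0.115 -0.361  0.    -1.096 -0.173]
[[-1.0e+00  3.2e-03 -8.0e-04]
 [ 3.2e-03  1.0e+00 -3.0e-04]
 [ 8.0e-04 -3.0e-04 -1.0e+00]]
[-14.87396851 -34.53377467   0.86422466]
```

View pics/w3.png

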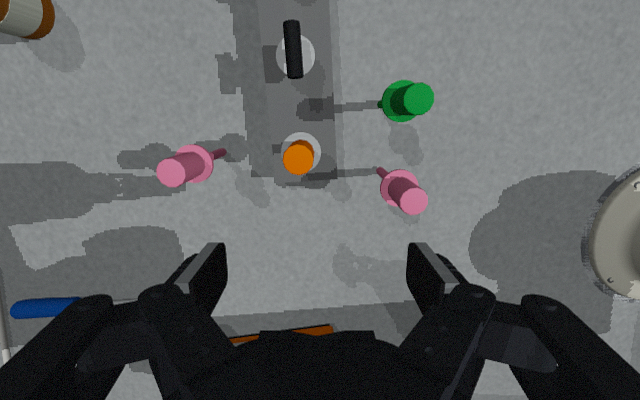

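The wrist view shows the orange knob at (298,157), the black cross bar at (292,48), and the pink decoys to each side at (171,172) and (414,201). I'll cross-check the knob position from here.

Run:
```python
from h import *
d,K,Rc,c=snap('wrist','w4.png')
hsv=cv2.cvtColor(d['img'],cv2.COLOR_RGB2HSV)
m=((hsv[...,0]<16)&(hsv[...,1]>180)&(hsv[...,2]>90)).astype(np.uint8); m[:120]=0;m[200:]=0
v,u=np.where(m>0); Z=d['depth'][v,u]
P=(c[:,None]+Rc@(np.linalg.inv(K)@np.vstack([u,v,np.ones_like(u)])*Z)).T
zt=np.percentile(P[:,2],90); t=P[P[:,2]>zt-4]; print(len(u),zt,((t.max(0)+t.min(0))/2),t.mean(0),np.ptp(t,axis=0))
s=arm.read_state();print(s['position'])
```

```text
187 147.13631928886792 [ 474.87728283 -118.78470415  145.97490835] [ 476.83660334 -118.44623047  146.31571022] [22.61881143 22.83448925  5.50662557]
[459.47536842 -81.97252726 230.87659998]
```

```bash
python3 -m jog '[{"hand":85,"dx":-7.8,"dy":-18,"dz":0,"rx":0,"ry":0,"rz":0},{"hand":85,"dx":-7.8,"dy":-18,"dz":0,"rx":0,"ry":0,"rz":0},{"hand":85,"dx":0,"dy":0,"dz":20,"rx":0,"ry":0,"rz":0},{"hand":85,"dx":0,"dy":0,"dz":20,"rx":0,"ry":0,"rz":0},{"hand":85,"dx":0,"dy":0,"dz":0,"rx":0,"ry":0,"rz":0}]'; python3 -m jog '[{"hand":85,"dx":0,"dy":0,"dz":0,"rx":0,"ry":0,"rz":0}]';  python3 - <<'E'
from h import *
s=arm.read_state(); print(s['position'],Ro.from_quat(s['ee_rot']).as_matrix().round(4).tolist())
E
```

```text
clock: 3.43
position: [472.3, -115.3, 187.9]
ee_rot: [-0.001, 1.0, 0.001, -0.004]
contact_force: [-1.2, -0.6, -0.2]
gripper_width: 85.2
clock: 3.52
position: [474.5, -115.6, 191.0]
ee_rot: [-0.002, 1.0, -0.0, -0.001]
contact_force: [0.1, 0.4, -1.0]
gripper_width: 85.1
[ 474.52410861 -115.62172609  191.02699577] [[-1.0, -0.0038, -0.0021], [-0.0038, 1.0, -0.0004], [0.0021, -0.0004, -1.0]]
```

```bash
python3 -m jog '[{"hand":85,"dx":0,"dy":-2.5,"dz":25,"rx":0,"ry":0,"rz":0},{"hand":85,"dx":0,"dy":0,"dz":25,"rx":0,"ry":0,"rz":0},{"hand":85,"dx":0,"dy":0,"dz":20,"rx":0,"ry":0,"rz":0},{"hand":85,"dx":0,"dy":0,"dz":12,"rx":0,"ry":0,"rz":0},{"hand":85,"dx":0,"dy":0,"dz":0,"rx":0,"ry":0,"rz":0}]'; python3 -m jog '[{"hand":85,"dx":0,"dy":0,"dz":0,"rx":0,"ry":0,"rz":0},{"hand":85,"dx":0,"dy":0,"dz":0,"rx":0,"ry":0,"rz":0}]';  python3 - <<'E'
from h import *
s=arm.read_state(); print(s['position'],Ro.from_quat(s['ee_rot']).as_matrix().round(4).tolist())
snap('wrist','w5.png')
E
```

```text
clock: 3.93
position: [474.3, -118.2, 108.3]
ee_rot: [-0.001, 1.0, -0.0, -0.002]
contact_force: [0.2, -0.5, 0.2]
gripper_width: 84.9
clock: 4.1
position: [476.6, -118.6, 111.1]
ee_rot: [-0.001, 1.0, -0.0, 0.002]
contact_force: [0.3, 0.4, 0.4]
gripper_width: 84.8
[ 476.6268035  -118.5948367   111.12256777] [[-1.0, -0.0027, 0.0035], [-0.0027, 1.0, -0.0002], [-0.0035, -0.0002, -1.0]]
```

View pics/w5.png

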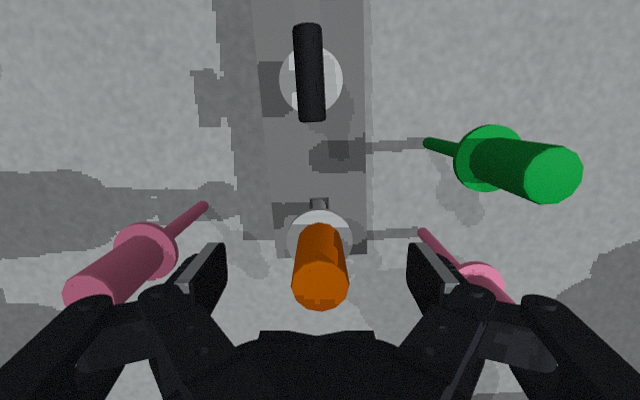

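The knob at (320,265) is centred between the fingers, and the pink pins stay clear. I'll go down 3 mm and close.

```bash
python3 -m jog '[{"hand":85,"dx":1,"dy":0,"dz":3,"rx":0,"ry":0,"rz":0},{"hand":85,"dx":0,"dy":0,"dz":0,"rx":0,"ry":0,"rz":0},{"hand":10,"dx":0,"dy":0,"dz":0,"rx":0,"ry":0,"rz":0},{"hand":10,"dx":0,"dy":0,"dz":0,"rx":0,"ry":0,"rz":0},{"hand":10,"dx":0,"dy":0,"dz":0,"rx":0,"ry":0,"rz":0}]'; python3 -m jog '[{"hand":10,"dx":0,"dy":0,"dz":0,"rx":0,"ry":0,"rz":0},{"hand":10,"dx":0,"dy":0,"dz":0,"rx":0,"ry":0,"rz":0},{"hand":10,"dx":0,"dy":0,"dz":0,"rx":0,"ry":0,"rz":0},{"hand":10,"dx":0,"dy":0,"dz":0,"rx":0,"ry":0,"rz":0}]';  python3 - <<'E'
from h import *
s=arm.read_state(); print(s['position'],s['gripper_width'],s['wrist_torque'],Ro.from_quat(s['ee_rot']).as_matrix().round(4).tolist())
E
```

```text
clock: 4.57
position: [474.2, -119.1, 106.5]
ee_rot: [-0.0, 1.0, -0.0, 0.0]
contact_force: [0.2, 0.3, -0.9]
gripper_width: 51.2
clock: 4.9
position: [474.5, -119.1, 106.5]
ee_rot: [-0.001, 1.0, -0.0, 0.0]
contact_force: [-0.2, 0.6, -0.2]
gripper_width: 22.5
[ 474.47488786 -119.06697443  106.51647761] 22.54116572919763 [-0.06727961 -0.04127265 -0.04349048] [[-1.0, -0.0011, 0.0006], [-0.0011, 1.0, -0.0001], [-0.0006, -0.0001, -1.0]]
```

```bash
python3 -m jog '[{"hand":10,"dx":0,"dy":0,"dz":0,"rx":0,"ry":0,"rz":0},{"hand":10,"dx":0,"dy":0,"dz":-10,"rx":0,"ry":0,"rz":0},{"hand":10,"dx":0,"dy":0,"dz":-15,"rx":0,"ry":0,"rz":0},{"hand":10,"dx":0,"dy":0,"dz":-20,"rx":0,"ry":0,"rz":0},{"hand":10,"dx":0,"dy":0,"dz":-25,"rx":0,"ry":0,"rz":0}]'; python3 -m jog '[{"hand":10,"dx":0,"dy":0,"dz":-25,"rx":0,"ry":0,"rz":0},{"hand":10,"dx":0,"dy":0,"dz":-25,"rx":0,"ry":0,"rz":0},{"hand":10,"dx":0,"dy":0,"dz":-20,"rx":0,"ry":0,"rz":0},{"hand":10,"dx":0,"dy":0,"dz":-14,"rx":0,"ry":0,"rz":0},{"hand":10,"dx":0,"dy":0,"dz":0,"rx":0,"ry":0,"rz":0}]';  python3 - <<'E'
from h import *
snap('wrist','w6.png');snap('side','s6.png');snap('top','t6.png')
s=arm.read_state(); print(s['position'],s['gripper_width'],Ro.from_quat(s['ee_rot']).as_matrix().round(4).tolist())
E
```

```text
clock: 5.32
position: [472.7, -118.9, 175.4]
ee_rot: [-0.0, 1.0, 0.0, -0.002]
contact_force: [0.2, -0.2, -1.7]
gripper_width: 22.7
clock: 5.73
position: [475.6, -119.1, 263.2]
ee_rot: [-0.001, 1.0, -0.0, 0.003]
contact_force: [0.0, -0.0, -1.5]
gripper_width: 22.8
[ 473.22243422 -118.84020981  258.80262656] 23.04156337332828 [[-1.0, -0.0006, -0.0027], [-0.0006, 1.0, 0.0007], [0.0027, 0.0007, -1.0]]
```

View pics/w6.png

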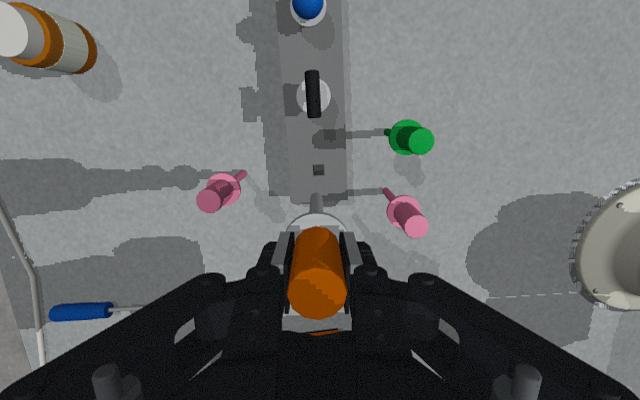

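View pics/s6.png

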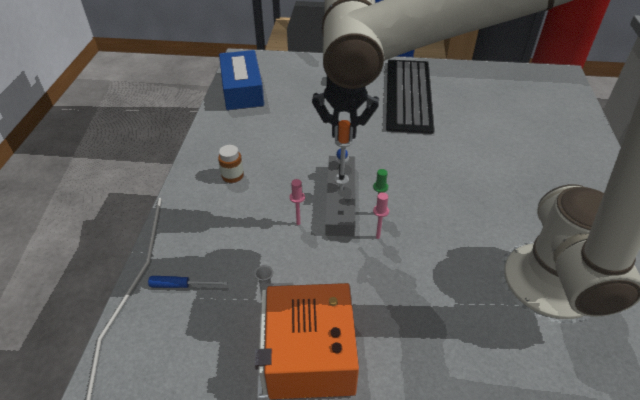

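The pin is held, with its collar at (317,230) and its foot at about (317,195) in the wrist view; the rack hole is empty. I'll check its tilt against the projection expected for a straight pin.

Run:
```python
from h import *
d,K,Rc,c=snap('wrist','w7.png')
T=np.linalg.inv(np.array(d['T_tool_cam']))
for p in [(0,0,98.5),(0,1,98.5),(5,0,98.5),(-5,0,98.5),(0,-5,98.5),(0,0,8.5),(0,-18,8.5),(0,0,-40)]:
    q=T@np.array([*p,1.]); w=K@q[:3]; print(p,(w[:2]/w[2]).round(1))
im=d['img'][140:340,240:400]; cv2.imwrite('pics/w7c.png',cv2.resize(im[...,::-1],None,fx=3,fy=3,interpolation=0))
```

```text
(0, 0, 98.5) [315.9 196.6]
(0, 1, 98.5) [315.9 197.7]
(5, 0, 98.5) [321.9 196.6]
(-5, 0, 98.5) [309.9 196.6]
(0, -5, 98.5) [315.9 190.7]
(0, 0, 8.5) [315.7 241.2]
(0, -18, 8.5) [315.7 209.6]
(0, 0, -40) [315.5 292.8]
```

View pics/w7c.png

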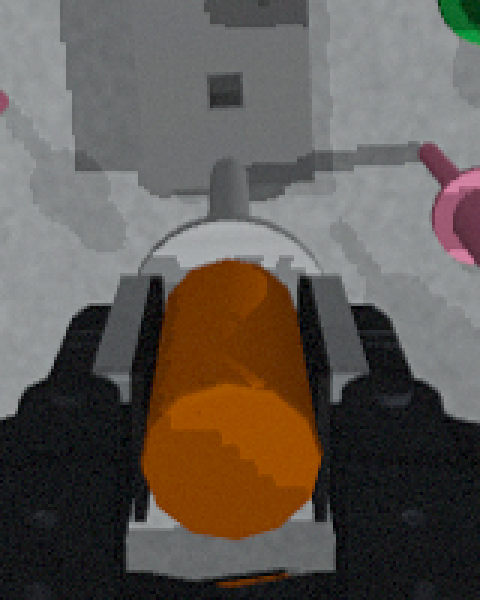

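The pin is straight and on the tool axis. Next I move to above the hinge, at (606, 138.5).

```bash
python3 -m jog '[{"hand":10,"dx":-8,"dy":16,"dz":0,"rx":0,"ry":0,"rz":0},{"hand":10,"dx":-14,"dy":28,"dz":0,"rx":0,"ry":0,"rz":0},{"hand":10,"dx":-14,"dy":28,"dz":0,"rx":0,"ry":0,"rz":0},{"hand":10,"dx":-14,"dy":28,"dz":0,"rx":0,"ry":0,"rz":0},{"hand":10,"dx":-14,"dy":28,"dz":0,"rx":0,"ry":0,"rz":0}]'; python3 -m jog '[{"hand":10,"dx":-14,"dy":28,"dz":0,"rx":0,"ry":0,"rz":0},{"hand":10,"dx":-14,"dy":28,"dz":0,"rx":0,"ry":0,"rz":0},{"hand":10,"dx":-14,"dy":28,"dz":0,"rx":0,"ry":0,"rz":0},{"hand":10,"dx":-14,"dy":28,"dz":0,"rx":0,"ry":0,"rz":0},{"hand":10,"dx":-8,"dy":16,"dz":0,"rx":0,"ry":0,"rz":0}]';python3 -m jog '[{"hand":10,"dx":-4,"dy":2,"dz":0,"rx":0,"ry":0,"rz":0},{"hand":10,"dx":0,"dy":0,"dz":0,"rx":0,"ry":0,"rz":0},{"hand":10,"dx":0,"dy":0,"dz":0,"rx":0,"ry":0,"rz":0},{"hand":10,"dx":0,"dy":0,"dz":0,"rx":0,"ry":0,"rz":0}]';  python3 - <<'E'
from h import *
snap('wrist','w8.png');d,K,Rc,c=snap('side','s8.png')
for i in range(4):
  s=arm.read_state(); print(s['clock'],s['position'],s['gripper_width'],Ro.from_quat(s['ee_rot']).as_matrix().round(4).tolist()); snap('top','t8.png')
u,v=264,250; cv2.imwrite('pics/s8c.png',cv2.resize(d['img'][160:300,200:340,::-1],None,fx=4,fy=4,interpolation=0))
E
```

```text
clock: 6.35
position: [537.7, 10.1, 258.6]
ee_rot: [-0.0, 1.0, -0.0, -0.002]
contact_force: [0.4, 0.4, -1.1]
gripper_width: 22.5
clock: 6.77
position: [602.4, 139.7, 257.6]
ee_rot: [-0.001, 1.0, -0.001, -0.002]
contact_force: [0.2, -0.7, -0.7]
gripper_width: 22.6
clock: 7.1
position: [605.3, 138.0, 259.7]
ee_rot: [0.0, 1.0, -0.0, -0.001]
contact_force: [-0.7, -0.2, -0.2]
gripper_width: 23.0
7.2 [605.4695117  137.97465733 260.44875743] 22.828585616690585 [[-1.0, 0.0002, -0.0002], [0.0002, 1.0, -0.0001], [0.0002, -0.0001, -1.0]]
7.25 [605.56520425 138.09358262 260.61505567] 22.79450291285982 [[-1.0, 0.0002, 0.0001], [0.0002, 1.0, 0.0001], [-0.0001, 0.0001, -1.0]]
7.3 [605.65942715 138.23225137 260.72285395] 22.94167256540535 [[-1.0, 0.0, 0.0004], [0.0, 1.0, 0.0002], [-0.0004, 0.0002, -1.0]]
7.35 [605.70534365 138.40014184 260.73251499] 22.667944369328083 [[-1.0, -0.0002, 0.0004], [-0.0002, 1.0, 0.0002], [-0.0004, 0.0002, -1.0]]
```

View pics/w8.png

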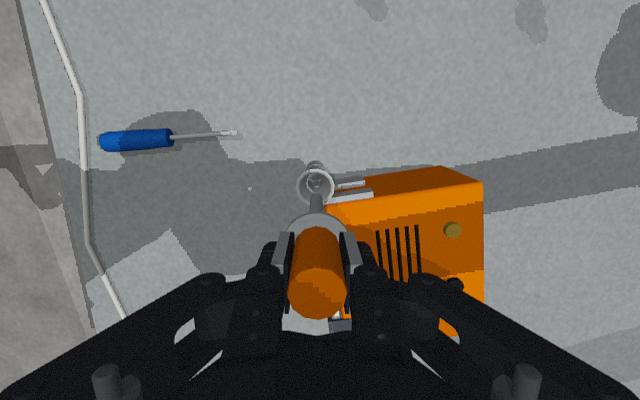

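View pics/s8c.png

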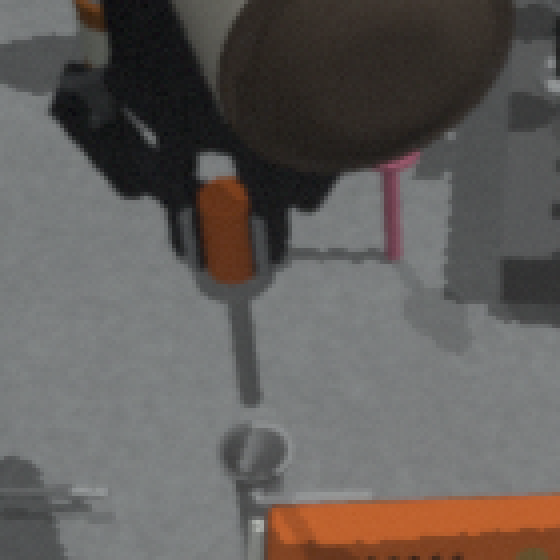

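The wrist view shows the mouth at about (316,186) just beyond the foot, and the side view shows the foot about to come over the funnel. I'll check the mouth position numerically from the wrist and look for the lid's knuckle.

Run:
```python
from h import *
d,K,Rc,c=snap('wrist','w9.png'); s=arm.read_state()
T=np.linalg.inv(np.array(d['T_tool_cam']))
for p in [(0,0,s['position'][2]-124),(0,-15,s['position'][2]-124),(15,0,s['position'][2]-124),(0,0,98.5)]:
    q=T@np.array([*p,1.]); w=K@q[:3]; print(np.round(p,1),(w[:2]/w[2]).round(1))
print(s['position'])
cv2.imwrite('pics/w9c.png',cv2.resize(d['img'][150:240,270:380,::-1],None,fx=6,fy=6,interpolation=0))
```

```text
[  0.    0.  136.6] [316.  185.8]
[  0.  -15.  136.6] [316.  170.2]
[ 15.    0.  136.6] [331.8 185.8]
[ 0.   0.  98.5] [315.9 196.6]
[605.77266564 138.66744516 260.62675633]
```

View pics/w9c.png

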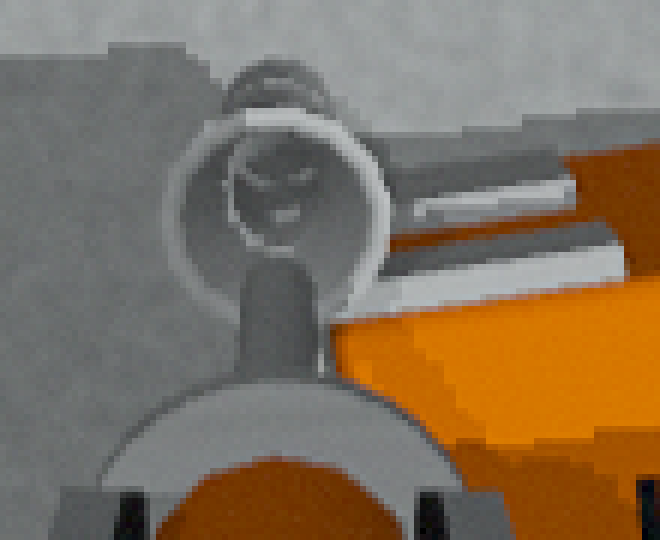

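The mouth is centred within 1 mm of the pin. Descending.

```bash
python3 -m jog '[{"hand":10,"dx":0,"dy":0,"dz":10,"rx":0,"ry":0,"rz":0},{"hand":10,"dx":0,"dy":0,"dz":15,"rx":0,"ry":0,"rz":0},{"hand":10,"dx":0,"dy":0,"dz":10,"rx":0,"ry":0,"rz":0},{"hand":10,"dx":0,"dy":0,"dz":8,"rx":0,"ry":0,"rz":0},{"hand":10,"dx":0,"dy":0,"dz":8,"rx":0,"ry":0,"rz":0}]';python3 -m jog '[{"hand":10,"dx":0,"dy":0,"dz":5,"rx":0,"ry":0,"rz":0},{"hand":10,"dx":0,"dy":0,"dz":0,"rx":0,"ry":0,"rz":0},{"hand":10,"dx":0,"dy":0,"dz":0,"rx":0,"ry":0,"rz":0}]'
```

```text
clock: 7.87
position: [605.7, 139.0, 208.1]
ee_rot: [-0.001, 1.0, -0.0, -0.0]
contact_force: [0.3, -0.2, -0.6]
gripper_width: 22.9
clock: 8.12
position: [606.0, 139.1, 204.2]
ee_rot: [-0.001, 1.0, -0.0, -0.0]
contact_force: [0.1, 0.7, -1.2]
gripper_width: 22.7
```

```bash
python3 -m jog '[{"hand":10,"dx":0,"dy":0,"dz":4,"rx":0,"ry":0,"rz":0},{"hand":10,"dx":0,"dy":0,"dz":4,"rx":0,"ry":0,"rz":0},{"hand":10,"dx":0,"dy":0,"dz":4,"rx":0,"ry":0,"rz":0},{"hand":10,"dx":0,"dy":0,"dz":4,"rx":0,"ry":0,"rz":0},{"hand":10,"dx":0,"dy":0,"dz":4,"rx":0,"ry":0,"rz":0}]'
```

```text
clock: 8.53
position: [605.9, 139.1, 183.9]
ee_rot: [-0.001, 1.0, -0.0, -0.0]
contact_force: [-0.2, -0.6, -0.9]
gripper_width: 22.7
```

```bash
python3 -m jog '[{"hand":10,"dx":0,"dy":0,"dz":4,"rx":0,"ry":0,"rz":0},{"hand":10,"dx":0,"dy":0,"dz":4,"rx":0,"ry":0,"rz":0},{"hand":10,"dx":0,"dy":0,"dz":4,"rx":0,"ry":0,"rz":0},{"hand":10,"dx":0,"dy":0,"dz":0,"rx":0,"ry":0,"rz":0}]'
```

```text
clock: 8.87
position: [605.3, 138.9, 171.1]
ee_rot: [-0.0, 1.0, -0.0, -0.001]
contact_force: [-0.2, 0.6, -1.4]
gripper_width: 22.7
```

Foot at about z = 73, inside the lid knuckle, with no contact force. Continuing.

```bash
python3 -m jog '[{"hand":10,"dx":0,"dy":0,"dz":4,"rx":0,"ry":0,"rz":0},{"hand":10,"dx":0,"dy":0,"dz":4,"rx":0,"ry":0,"rz":0},{"hand":10,"dx":0,"dy":0,"dz":4,"rx":0,"ry":0,"rz":0},{"hand":10,"dx":0,"dy":0,"dz":4,"rx":0,"ry":0,"rz":0},{"hand":10,"dx":0,"dy":0,"dz":0,"rx":0,"ry":0,"rz":0}]'
```

```text
clock: 9.28
position: [605.3, 138.9, 155.1]
ee_rot: [-0.0, 1.0, -0.0, -0.001]
contact_force: [-0.2, -0.1, -1.1]
gripper_width: 22.9
```

```bash
python3 -m jog '[{"hand":10,"dx":0,"dy":0,"dz":4,"rx":0,"ry":0,"rz":0},{"hand":10,"dx":0,"dy":0,"dz":4,"rx":0,"ry":0,"rz":0},{"hand":10,"dx":0,"dy":0,"dz":4,"rx":0,"ry":0,"rz":0},{"hand":10,"dx":0,"dy":0,"dz":4,"rx":0,"ry":0,"rz":0},{"hand":10,"dx":0,"dy":0,"dz":0,"rx":0,"ry":0,"rz":0}]'
python3 - <<'E'
from h import *
snap('side','s10.png'); d,*_=snap('wrist','w10.png')
s=arm.read_state(); print(s['position'],s['contact_force'])
E
```

```text
clock: 9.7
position: [605.3, 138.9, 139.1]
ee_rot: [-0.0, 1.0, -0.0, -0.001]
contact_force: [-0.4, -0.1, -2.0]
gripper_width: 22.8
[605.8532184  139.05695065 140.06687378] [ 0.81585401 -0.1225997  -0.51289796]
```

View pics/w10.png

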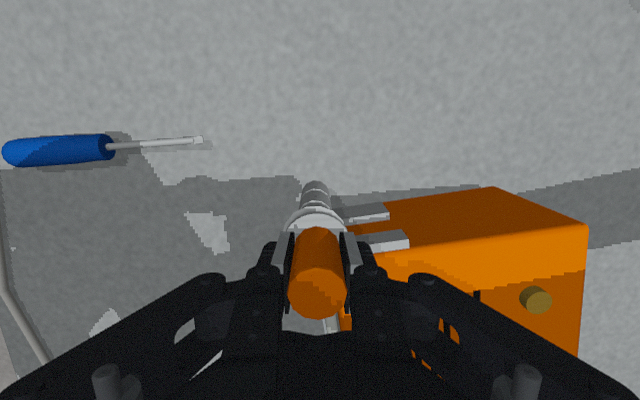

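The collar is just above the rim at (316,215), with roughly 7 mm to go and no contact yet.

```bash
python3 -m jog '[{"hand":10,"dx":0,"dy":0,"dz":2,"rx":0,"ry":0,"rz":0},{"hand":10,"dx":0,"dy":0,"dz":2,"rx":0,"ry":0,"rz":0},{"hand":10,"dx":0,"dy":0,"dz":1,"rx":0,"ry":0,"rz":0},{"hand":10,"dx":0,"dy":0,"dz":0.5,"rx":0,"ry":0,"rz":0},{"hand":10,"dx":0,"dy":0,"dz":0,"rx":0,"ry":0,"rz":0}]'; python3 -m jog '[{"hand":10,"dx":0,"dy":0,"dz":0.5,"rx":0,"ry":0,"rz":0},{"hand":10,"dx":0,"dy":0,"dz":0,"rx":0,"ry":0,"rz":0}]';python3 -m jog '[{"hand":10,"dx":0,"dy":0,"dz":0.5,"rx":0,"ry":0,"rz":0},{"hand":10,"dx":0,"dy":0,"dz":0,"rx":0,"ry":0,"rz":0}]'
```

```text
clock: 10.22
position: [605.9, 139.1, 134.7]
ee_rot: [-0.001, 1.0, -0.0, -0.0]
contact_force: [0.3, -0.2, -1.5]
gripper_width: 22.8
clock: 10.38
position: [605.9, 139.1, 134.3]
ee_rot: [-0.001, 1.0, 0.0, 0.0]
contact_force: [0.3, -0.0, -1.0]
gripper_width: 22.6
clock: 10.55
position: [605.9, 139.1, 133.8]
ee_rot: [-0.0, 1.0, -0.0, -0.0]
contact_force: [0.5, -0.3, -1.2]
gripper_width: 22.6
```

```bash
python3 -m jog '[{"hand":10,"dx":0,"dy":0,"dz":0.7,"rx":0,"ry":0,"rz":0},{"hand":10,"dx":0,"dy":0,"dz":0,"rx":0,"ry":0,"rz":0}]'; python3 -m jog '[{"hand":10,"dx":0,"dy":0,"dz":0.6,"rx":0,"ry":0,"rz":0},{"hand":10,"dx":0,"dy":0,"dz":0,"rx":0,"ry":0,"rz":0}]'
```

```text
clock: 10.72
position: [605.8, 139.1, 133.0]
ee_rot: [-0.0, 1.0, -0.0, -0.0]
contact_force: [-0.1, 0.6, -1.2]
gripper_width: 22.8
clock: 10.88
position: [606.0, 139.1, 132.7]
ee_rot: [-0.001, 1.0, 0.0, 0.0]
contact_force: [-0.2, -0.0, -1.5]
gripper_width: 22.9
```

```bash
python3 -m jog '[{"hand":10,"dx":0,"dy":0,"dz":0.6,"rx":0,"ry":0,"rz":0},{"hand":10,"dx":0,"dy":0,"dz":0,"rx":0,"ry":0,"rz":0}]'; python3 -m jog '[{"hand":10,"dx":0,"dy":0,"dz":0.6,"rx":0,"ry":0,"rz":0},{"hand":10,"dx":0,"dy":0,"dz":0,"rx":0,"ry":0,"rz":0}]'
```

```text
clock: 11.05
position: [606.0, 139.1, 132.6]
ee_rot: [-0.001, 1.0, -0.0, 0.0]
contact_force: [-1.3, 0.2, 2.3]
gripper_width: 22.2
clock: 11.22
position: [606.0, 139.1, 132.6]
ee_rot: [-0.001, 1.0, -0.0, 0.0]
contact_force: [-1.8, 0.2, 6.3]
gripper_width: 22.6
```

Contact at TCP z = 132.6 as predicted, so the collar is seated. Releasing.

```bash
python3 -m jog '[{"hand":40,"dx":0,"dy":0,"dz":0,"rx":0,"ry":0,"rz":0},{"hand":60,"dx":0,"dy":0,"dz":0,"rx":0,"ry":0,"rz":0},{"hand":70,"dx":0,"dy":0,"dz":0,"rx":0,"ry":0,"rz":0},{"hand":70,"dx":0,"dy":0,"dz":0,"rx":0,"ry":0,"rz":0},{"hand":70,"dx":0,"dy":0,"dz":0,"rx":0,"ry":0,"rz":0}]'; python3 -m jog '[{"hand":70,"dx":0,"dy":0,"dz":-10,"rx":0,"ry":0,"rz":0},{"hand":70,"dx":0,"dy":0,"dz":-20,"rx":0,"ry":0,"rz":0},{"hand":70,"dx":0,"dy":0,"dz":-30,"rx":0,"ry":0,"rz":0},{"hand":70,"dx":0,"dy":0,"dz":-30,"rx":0,"ry":0,"rz":0},{"hand":70,"dx":0,"dy":0,"dz":-10,"rx":0,"ry":0,"rz":0}]'; python3 -m jog '[{"hand":70,"dx":15,"dy":-30,"dz":-10,"rx":0,"ry":0,"rz":0},{"hand":70,"dx":15,"dy":-30,"dz":0,"rx":0,"ry":0,"rz":0},{"hand":70,"dx":15,"dy":-30,"dz":0,"rx":0,"ry":0,"rz":0},{"hand":70,"dx":15,"dy":-30,"dz":0,"rx":0,"ry":0,"rz":0},{"hand":70,"dx":0,"dy":0,"dz":0,"rx":0,"ry":0,"rz":0}]'
python3 - <<'E'
from h import *
for n in ['top','side']:
    d,K,Rc,c=snap(n,n+'11.png')
    hsv=cv2.cvtColor(d['img'],cv2.COLOR_RGB2HSV)
    X=np.array([606,138.5,169]); q=K@(Rc.T@(X-c)); u0,v0=(q[:2]/q[2]).astype(int)
    b=25; vv,uu=np.mgrid[v0-b:v0+b,u0-b:u0+b]; zs=d['depth'][v0-b:v0+b,u0-b:u0+b].ravel()
    P=(c[:,None]+Rc@(np.linalg.inv(K)@np.vstack([uu.ravel(),vv.ravel(),np.ones(4*b*b)])*zs)).T
    ok=(np.hypot(P[:,0]-606,P[:,1]-138.5)<25)&(P[:,2]>140); print(n,ok.sum(),P[ok,2].max(),np.percentile(P[ok,2],80)); t=P[ok]; t=t[t[:,2]>np.percentile(t[:,2],80)-6]; print((t.max(0)+t.min(0))/2)
    y,x=max(v0-70,0),u0-100
    cv2.imwrite(f'pics/{n}11c.png',cv2.resize(d['img'][y:y+130,x:x+180,::-1],None,fx=4,fy=4,interpolation=0))
E
```

```text
clock: 11.63
position: [605.9, 139.0, 131.0]
ee_rot: [-0.0, 1.0, -0.0, -0.0]
contact_force: [0.6, 0.2, -0.1]
gripper_width: 70.1
clock: 12.05
position: [608.3, 139.6, 237.5]
ee_rot: [-0.001, 1.0, 0.001, 0.005]
contact_force: [1.2, -0.3, 0.4]
gripper_width: 69.9
clock: 12.47
position: [543.1, 15.3, 242.2]
ee_rot: [0.001, 1.0, -0.0, -0.0]
contact_force: [-0.9, 0.5, -1.2]
gripper_width: 70.0Traceback (most recent call last):
  File "<stdin>", line 8, in <module>
    return umr_maximum(a, axis, None, out, keepdims, initial, where)
ValueError: zero-size array to reduction operation maximum which has no identity
```

View pics/top11.png

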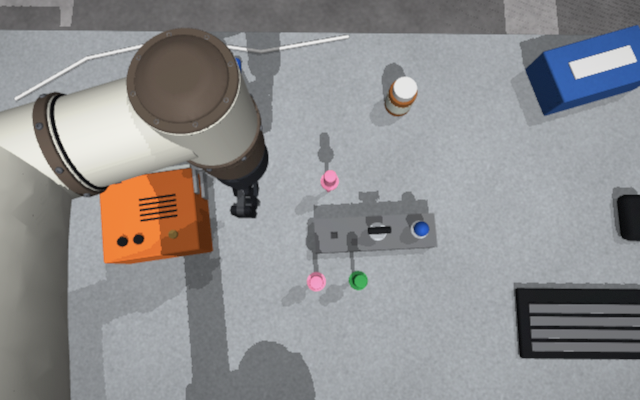

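The arm hides the hinge from the top camera; the rack hole at (335,234) is empty. I'll move further away.

```bash
python3 -m jog '[{"hand":70,"dx":12,"dy":-32,"dz":0,"rx":0,"ry":0,"rz":0},{"hand":70,"dx":12,"dy":-32,"dz":0,"rx":0,"ry":0,"rz":0},{"hand":70,"dx":12,"dy":-32,"dz":0,"rx":0,"ry":0,"rz":0},{"hand":70,"dx":12,"dy":-32,"dz":0,"rx":0,"ry":0,"rz":0},{"hand":70,"dx":12,"dy":-32,"dz":0,"rx":0,"ry":0,"rz":0}]'; python3 -m jog '[{"hand":70,"dx":0,"dy":-25,"dz":0,"rx":0,"ry":0,"rz":0},{"hand":70,"dx":0,"dy":-10,"dz":0,"rx":0,"ry":0,"rz":0},{"hand":70,"dx":0,"dy":0,"dz":0,"rx":0,"ry":0,"rz":0}]'
python3 - <<'E'
from h import *
for n in ['top','side']:
    d,K,Rc,c=snap(n,n+'12.png')
    X=np.array([606,138.5,169]); q=K@(Rc.T@(X-c)); u0,v0=(q[:2]/q[2]).astype(int)
    y,x=max(v0-50,0),u0-120
    cv2.imwrite(f'pics/{n}12c.png',cv2.resize(d['img'][y:y+140,x:x+190,::-1],None,fx=4,fy=4,interpolation=0))
    b=25; vv,uu=np.mgrid[v0-b:v0+b,u0-b:u0+b]; zs=d['depth'][v0-b:v0+b,u0-b:u0+b].ravel()
    P=(c[:,None]+Rc@(np.linalg.inv(K)@np.vstack([uu.ravel(),vv.ravel(),np.ones(4*b*b)])*zs)).T
    t=P[(np.hypot(P[:,0]-606,P[:,1]-138.5)<25)&(P[:,2]>140)&(P[:,2]<200)]
    if len(t): zt=np.percentile(t[:,2],80); t=t[t[:,2]>zt-6]; print(n,len(t),zt,(t.max(0)+t.min(0))/2,np.ptp(t,axis=0))
E
```

```text
clock: 12.93
position: [486.2, -141.8, 241.7]
ee_rot: [-0.001, 1.0, -0.0, 0.0]
contact_force: [0.9, -0.4, 0.1]
gripper_width: 70.0
clock: 13.18
position: [486.7, -177.3, 241.4]
ee_rot: [0.001, 1.0, -0.0, 0.0]
contact_force: [0.7, 0.2, 0.3]
gripper_width: 70.1
side 115 172.55611812225192 [604.41826275 140.13044458 171.97987307] [23.07864077 23.26075057 10.64804474]
```

View pics/top12c.png

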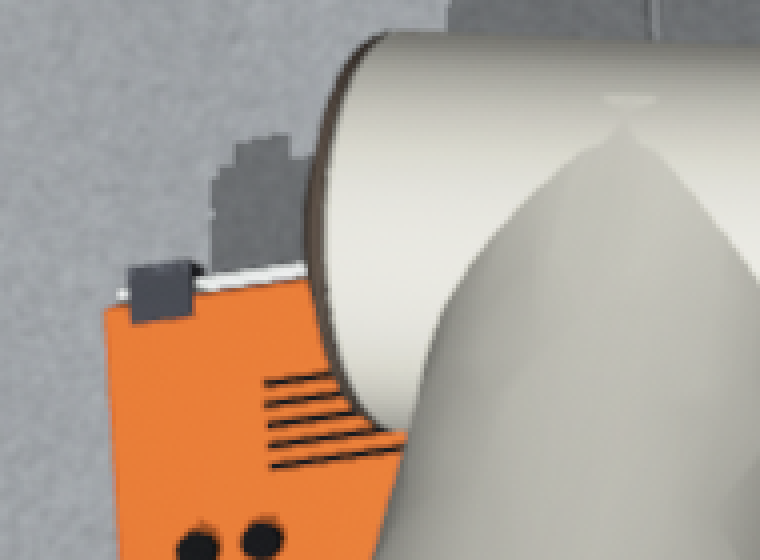

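View pics/side12c.png

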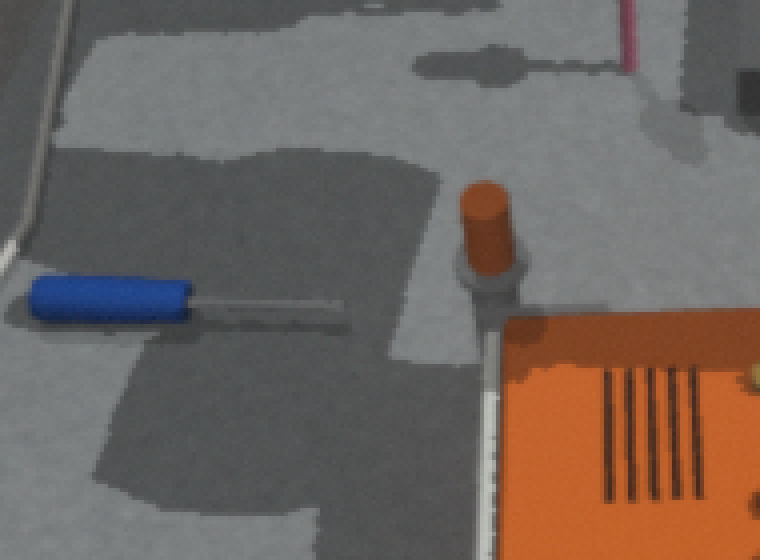

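The side view shows the pin upright at (268,240), its collar on the mouth and its top at z of about 172.6 (173 expected). In both views the lid is still along the box front under its latch. Handing in.

```bash
python3 -c "
from bench import arm
print(arm.job_done())"
```

```text
the job is handed in; nothing more can be done
None
```

The orange-knobbed pin is in the hinge with its collar on the mouth of the top knuckle. I let go and handed the job in at about 13 s on the robot's clock.

- **Insertion:** I gripped the pin by its knob, lifted it straight out of the rack and lowered it through the three knuckles. There was no noticeable force until the collar seated, where it rose to about 6 N at TCP z = 132.6 (132.5 expected).
- **Final check:** The side camera shows the pin upright. Its top is at z ≈ 172.6 (173 expected) and within about 2 mm of the hinge axis. The lid looks to be still in its place under the latch, and the gripper is well clear.
- **What I couldn't check:** The arm hid the hinge from the top camera after release, so the final pin position rests on the side view and the contact reading. I judged the lid by eye in the two pictures and did not measure its position.

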